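# Line up the notions tins by height

## Task

Tidy the cutting table: stand the four aluminium tins on the row of cork pads on the plywood board, one tin centred on each pad, in order of height, the tallest on the pad next to the dark upright end panel and stepping down to the shortest at the far end. Set each tin down, do not drop it or tip it over, and leave the mug where it stands.

Things in the scene. Friction and masses are not known exactly. Their poses are not given: they have to be found in the camera images.
- tin_tiny: the tiny one of a graded set of four lidded, plain aluminium tins: a smooth upright cylinder 40 mm in diameter and 45 mm tall, standing loose on the table, 0.05 to 0.3 kg, can be gripped anywhere on its side. Origin at the centre of its underside, z up
- tin_small: the small one of a graded set of four lidded, plain aluminium tins: a smooth upright cylinder 46 mm in diameter and 65 mm tall, standing loose on the table, 0.05 to 0.3 kg, can be gripped anywhere on its side. Origin at the centre of its underside, z up
- tin_medium: the medium one of a graded set of four lidded, plain aluminium tins: a smooth upright cylinder 52 mm in diameter and 85 mm tall, standing loose on the table, 0.05 to 0.3 kg, can be gripped anywhere on its side. Origin at the centre of its underside, z up
- tin_large: the large one of a graded set of four lidded, plain aluminium tins: a smooth upright cylinder 58 mm in diameter and 110 mm tall, standing loose on the table, 0.05 to 0.3 kg, can be gripped anywhere on its side. Origin at the centre of its underside, z up
- pad_a: one of four identical cork discs, 68 mm across, 3 mm thick, fixed 80 mm apart (centres) in a straight row on a fixed plywood board (12 mm thick, 100 x 420 mm). Its place in the row is random: the letter means nothing. Origin at the centre of its underside, on the board; a tin on it stands 3 mm above this origin, 15 mm above the table. Its y axis runs along the row
- pad_b: one of four identical cork discs, 68 mm across, 3 mm thick, fixed 80 mm apart (centres) in a straight row on a fixed plywood board (12 mm thick, 100 x 420 mm). Its place in the row is random: the letter means nothing. Origin at the centre of its underside, on the board; a tin on it stands 3 mm above this origin, 15 mm above the table. Its y axis runs along the row
- pad_c: one of four identical cork discs, 68 mm across, 3 mm thick, fixed 80 mm apart (centres) in a straight row on a fixed plywood board (12 mm thick, 100 x 420 mm). Its place in the row is random: the letter means nothing. Origin at the centre of its underside, on the board; a tin on it stands 3 mm above this origin, 15 mm above the table. Its y axis runs along the row
- pad_d: one of four identical cork discs, 68 mm across, 3 mm thick, fixed 80 mm apart (centres) in a straight row on a fixed plywood board (12 mm thick, 100 x 420 mm). Its place in the row is random: the letter means nothing. Origin at the centre of its underside, on the board; a tin on it stands 3 mm above this origin, 15 mm above the table. Its y axis runs along the row
- end_panel: dark wooden panel, 80 mm wide, 16 mm thick, 70 mm tall, upright on the board at either end of the row, in line with the pads, its centre 70 mm from the nearest pad's; at the board's other end is only a flat 5 mm aluminium strip. Origin at the centre of its underside, on the board
- mug: white mug, 76 mm in diameter, 85 mm tall, handle towards the robot, loose; not to be disturbed. Origin at the centre of its underside. Tins, mug and a blue pin bowl (80 mm across, 30 mm tall, loose, not tracked) stand in a rough row along y, nearer the robot than the board, centres at least 100 mm apart
Not all that is in view belongs to the job. Leave any purple look-alike of the tin_small alone. Leave any pink look-alike of the tin_tiny alone.

How it is judged:
At the end, for the whole second after the job is handed in: Each tin rests upright (0.08 rad) on its own cork pad, its centre within 14 mm of the pad's; counted from the end panel the order is large, medium, small, tiny, their centres 70, 150, 230 and 310 mm (each within 20 mm) from the panel's ((horizontal distance between tin_large and pad_a below 0.014 m or horizontal distance between tin_large and pad_b below 0.014 m or horizontal distance between tin_large and pad_c below 0.014 m or horizontal distance between tin_large and pad_d below 0.014 m) and horizontal distance between tin_large and end_panel between 0.05 and 0.09 m and height (world z) of tin_large between 0.01 and 0.02 m and angle between each of tin_large, tin_medium, tin_small, tin_tiny's own z axis and vertical below 0.08 rad and linear speed of each of tin_large, tin_medium, tin_small, tin_tiny below 0.02 m/s and angular speed of each of tin_large, tin_medium, tin_small, tin_tiny below 0.2 rad/s and (horizontal distance between tin_medium and pad_a below 0.014 m or horizontal distance between tin_medium and pad_b below 0.014 m or horizontal distance between tin_medium and pad_c below 0.014 m or horizontal distance between tin_medium and pad_d below 0.014 m) and horizontal distance between tin_medium and end_panel between 0.13 and 0.17 m and height (world z) of tin_medium between 0.01 and 0.02 m and (horizontal distance between tin_small and pad_a below 0.014 m or horizontal distance between tin_small and pad_b below 0.014 m or horizontal distance between tin_small and pad_c below 0.014 m or horizontal distance between tin_small and pad_d below 0.014 m) and horizontal distance between tin_small and end_panel between 0.21 and 0.25 m and height (world z) of tin_small between 0.01 and 0.02 m and (horizontal distance between tin_tiny and pad_a below 0.014 m or horizontal distance between tin_tiny and pad_b below 0.014 m or horizontal distance between tin_tiny and pad_c below 0.014 m or horizontal distance between tin_tiny and pad_d below 0.014 m) and horizontal distance between tin_tiny and end_panel between 0.29 and 0.33 m and height (world z) of tin_tiny between 0.01 and 0.02 m); the robot touches nothing.
It fails at once if a tin is dropped (moves faster than 0.7 m/s, a fall of about 25 mm, while no finger holds it) ((linear speed of tin_tiny above 0.7 m/s and contact force between the fingers and tin_tiny below 0.1 N) or (linear speed of tin_small above 0.7 m/s and contact force between the fingers and tin_small below 0.1 N) or (linear speed of tin_medium above 0.7 m/s and contact force between the fingers and tin_medium below 0.1 N) or (linear speed of tin_large above 0.7 m/s and contact force between the fingers and tin_large below 0.1 N)).
It fails at once if a tin is tipped over (leans more than 0.7 rad) (angle between any of tin_tiny, tin_small, tin_medium, tin_large's own z axis and vertical above 0.7 rad).
It fails at once if the mug is shifted by more than 30 mm or tipped (leans more than 0.5 rad) (distance of mug from where it was at the start of the episode above 0.03 m or angle between mug's own z axis and vertical above 0.5 rad).
It also fails if it takes over 120 s, if anything falls off the work surface, if the arm or the gripper's body presses on something with over 40 N, if the wrist force passes 120 N, or if a joint passes its speed limit or range.

## Robot

A 6-joint arm with a two-finger parallel gripper is mounted at the origin on the work surface. World frame = base frame: x ahead of the robot, y to its left, z up, the work surface at z = 0. Lengths are in m, angles in rad, forces in N, time in s.
With the tool pointing down it reaches from about 0.15 to 0.775 m from the base axis. Payload 6.1 kg.
Tool frame: the origin (TCP) lies at the very end of the fingers, on their centre line; the grasp point (between the pads) lies 19 mm behind it; z points along the fingers, y is the direction in which the jaws open and shut (so a half turn about z gives the same grasp; the last joint's range is limited). The gripper opens to 85 mm and grips with 20 to 120 N. Pads are 22 mm wide; open, the fingers measure 114 mm over their backs; the gripper's body (76 mm by 85 mm) begins 54 mm behind the grasp point. The pads swing forward as they close: fully open they stand 13 mm farther back than shut.
Start: joints at [-1.233, 0.126, -0.04, 1.405, 0, 1.571], TCP at [0.174, -0.495, 0.231] pointing down, gripper open.
Joint ranges: [-2.72, 2.72], [-0.95, 1.95], [-1.27, 1.35], [-1.78, 2.02], [-1.46, 1.47], [-3.14, 3.14]. Speed limits (rad/s): [2.39, 2.39, 3.01, 3.14, 3.14, 3.14].

## Interface

Orientations are given as a unit quaternion [x, y, z, w].
In Python, from bench import env gives the robot as it stands.
- The arm moves only by the tool play_rows, never from a script. Its argument "steps" is a list of rows, each an object of numbers: "x", "y", "z": the shift along the world's x, y, z in cm; "rx", "ry", "rz": the turn, a rotation vector about the world's x, y, z in degrees; "grip": the opening in per cent of the stroke, from 0 (shut) to 100 (fully open). A call has 1 to 5 rows; each row shifts and turns the commanded pose from where the row before left it; what a row does not reach is not made up. A row lasts 1/12 s, in which the tool goes at most 41.7 mm and 7.16 degrees, less where a joint would pass 70% of its speed; a pose out of reach is approached as far as the arm can. A call is refused whole if a number of a shift passes 4.17 or a number of a turn 7.16, either way. A call with a gripper value outside its range is refused whole. The fingers move at their own pace and stop on an object; "grip_force" is the grip in N (left out, the last holds). Time passes only in rows, so rows that do not move let the fingers close. It gives the time, the measured TCP pose, the force and the opening at its end, in the units of the state.
- env.get_state(): the state, without advancing time (a new reading comes with each control period).
- env.snapshot(name): name is "scene" or "top" or "wrist"; returns a dict with "image" (400x640x3 uint8, red, green, blue), "camera_matrix" (3x3 intrinsics, pixels), "R" (3x3) and "t" (3): a world point X has camera coordinates R X + t. Camera axes: x right, y down, z forward; pixel columns grow to the right and rows downward; lengths in m; the calibration is good to about 2 mm. The wrist camera is an equidistant fisheye: a pixel r from the principal point sees the ray r / f radians off the axis. A picture is of the moment at which its call begins. There is no depth.
- env.finish_job(): hands the job in, once; it reports no verdict.
The state is a dict: "t": time; "joint_positions": joint angles; "qd": joint speeds; "joint_torque": joint torques, N m; "tool_pos": TCP position; "ee_rot": TCP orientation; "wrist_force": force on the tool from outside, world axes, zero at the start; "wrist_torque": the same for the moment, N m; "finger_gap": finger opening in m.
Only numpy, scipy, OpenCV 4.12 (cv2) and the standard library are available. Lean on these libraries where they do the work, as an engineer would, in place of code of your own. Each camera call takes 0.05 s, during which the arm holds its last target. There are 200 camera calls.

## Working session

There is one attempt and no reset: what is moved stays moved. The work goes in short steps, Python scripts to look and compute and a tool call to move; the robot and the scene stay as the last step left them, time stands still between calls to the robot, and variables do not carry over. Pictures are saved under pics/ and viewed, about 12 in all and at most 16, crops included, and the job is handed in when it is done.

Besides the shell and the picture viewer there is one more tool, called after "Emit:" in YAML: its name, and indented under it one key for each argument. play_rows: Moves the arm, as the interface text tells. Its arguments: {"type":"object","properties":{"steps":{"type":"array"},"grip_force":{"type":"number"}},"required":["steps"]}

```bash
mkdir -p pics; python3 - <<'E'
from bench import env
import cv2
for n in("scene","top"):
    s=env.snapshot(n);cv2.imwrite(f"pics/{n}0.png",s["image"][:,:,::-1])
    print(n,s["camera_matrix"],s["R"],s["t"])
print(env.get_state())
E
```

```text
scene [[472.4776462    0.         318.39828957]
 [  0.         472.4776462  198.58467516]
 [  0.           0.           1.        ]] [[ 0.3450724   0.93857552  0.00101265]
 [ 0.69982295 -0.25657446 -0.66664638]
 [-0.62543815  0.23074994 -0.74537345]] [-0.17841287 -0.33061407  1.3921591 ]
top [[409.63330566   0.         323.29220151]
 [  0.         409.63330566 203.09328451]
 [  0.           0.           1.        ]] [[-0.04763808 -0.99885049  0.00532144]
 [-0.96864804  0.04489586 -0.24434675]
 [ 0.24382696 -0.01679481 -0.96967332]] [0.02493945 0.53562557 0.75293525]
{'t': 0.1, 'joint_positions': array([-1.23301879e+00,  1.26328600e-01, -4.05574984e-02,  1.40542874e+00,
       -1.53221830e-05,  1.57079479e+00]), 'qd': array([ 3.09149998e-05, -1.07164761e-03,  1.02974276e-03,  1.92704406e-04,
        2.20939551e-04,  6.26246650e-04]), 'joint_torque': array([ 1.76122408e-04, -4.36906707e+01,  3.53603661e+01,  1.37563096e-02,
        4.22393009e-05, -1.16926543e-05]), 'tool_pos': array([ 0.17384241, -0.4949552 ,  0.23057857]), 'ee_rot': array([ 9.85771745e-01,  1.68087746e-01, -1.35172226e-04, -7.47163604e-04]), 'wrist_force': array([-0.00082395, -0.28795495, -0.57057441]), 'wrist_torque': array([-0.0534079 ,  0.05322134, -0.00720987]), 'finger_gap': 0.08505162454586765}
```

View pics/scene0.png

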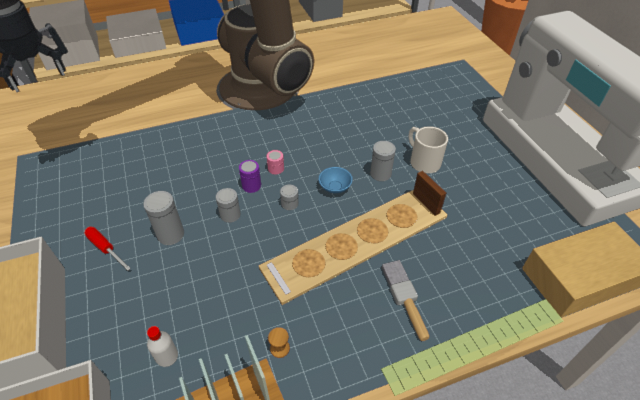

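View pics/top0.png

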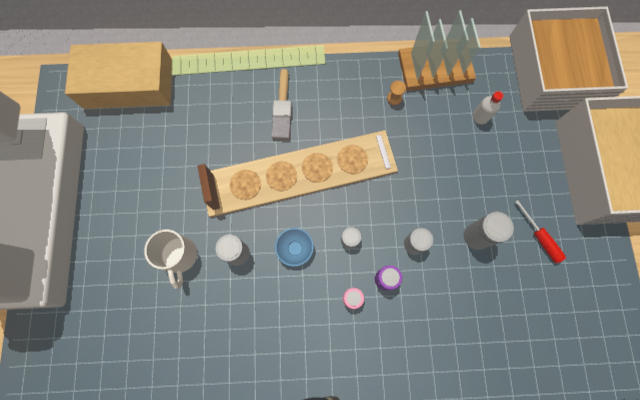

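The scene view shows the tins at: large (160,202), medium (384,148), small (227,197), tiny (289,190). In the top view the lids are at (497,228), (229,248), (421,240) and (351,237). The pads run from (245,184) to (352,159), with the panel at the left (+y) end. Next I'll measure the positions in both views.

```bash
cat > h.py <<'E'
import numpy as np,cv2
from bench import env
def cast(s,uv,z):
    K,R,t=s["camera_matrix"],s["R"],s["t"]
    d=R.T@np.linalg.solve(K,[uv[0],uv[1],1.]);c=-R.T@t
    return c+d*(z-c[2])/d[2]
def blob(mask,seed,r):
    m=np.zeros_like(mask);cv2.circle(m,seed,r,255,-1);m&=mask
    n,l,st,c=cv2.connectedComponentsWithStats(m)
    k=1+np.argmax(st[1:,4]);cn,_=cv2.findContours((l==k).astype(np.uint8),cv2.RETR_EXTERNAL,cv2.CHAIN_APPROX_NONE)
    e=cv2.fitEllipse(cv2.convexHull(max(cn,key=len)))
    return c[k],e,st[k]
E
python3 - <<'E'
from h import *
H={'large':.110,'medium':.085,'small':.065,'tiny':.045}
seeds={'top':dict(large=(497,228),medium=(229,248),small=(421,240),tiny=(351,237)),
'scene':dict(large=(159,202),medium=(384,148),small=(227,197),tiny=(289,190))}
pads={'top':[(245,184),(282,176),(317,167),(352,159)],'scene':[(402,215),(372,231),(341,246),(308,263)]}
for n in('top','scene'):
    s=env.snapshot(n);im=s["image"];hsv=cv2.cvtColor(im,cv2.COLOR_RGB2HSV)
    for k,p in seeds[n].items():
        v=im.min(2); th=int(v[p[1],p[0]])-18
        lid=((v>th)&(hsv[...,1]<50)).astype(np.uint8)*255
        c,e,st=blob(lid,p,20)
        print(n,k,c.round(1),np.round(e[0],1),np.round(e[1],1),st[2:],th,cast(s,e[0],H[k]).round(4))
    L=im.astype(int)
    # cork: darker orange than plywood
    print([tuple(hsv[y,x]) for x,y in pads[n]])
    cork=((hsv[...,0]<19)&(hsv[...,1]>90)&(hsv[...,2]>90)).astype(np.uint8)*255
    cork=cv2.morphologyEx(cork,cv2.MORPH_CLOSE,np.ones((3,3)))
    for p in pads[n]:
        c,e,st=blob(cork,p,19)
        print(n,p,c.round(1),np.round(e[0],1),np.round(e[1],1),st[2:],cast(s,e[0],.015).round(4))
    cv2.imwrite(f"pics/cork_{n}.png",cork)
E
```

```text
top large [498.  226.3] [498.  226.3] [27.3 30.4] [ 29  29 657] 166 [ 0.4654 -0.3233  0.11  ]
top medium [228.2 247. ] [228.4 247.2] [24.  25.7] [ 26  25 486] 187 [0.4535 0.1843 0.085 ]
top small [421.3 238.9] [421.3 238.9] [20.6 22.2] [ 22  21 369] 172 [ 0.4553 -0.189   0.065 ]
top tiny [350.9 236.1] [350.9 236.2] [17.1 17.5] [ 17  17 242] 184 [ 0.4704 -0.0529  0.045 ]
[(np.uint8(17), np.uint8(121), np.uint8(226)), (np.uint8(17), np.uint8(120), np.uint8(218)), (np.uint8(17), np.uint8(119), np.uint8(227)), (np.uint8(17), np.uint8(118), np.uint8(226))]
top (245, 184) [244.9 184.4] [245.  184.5] [31.3 32.4] [ 33  32 797] [0.5981 0.1652 0.015 ]
top (282, 176) [281.5 176.2] [282.2 176.9] [31.6 35.1] [ 34  34 812] [0.6115 0.0849 0.015 ]
top (317, 167) [316.9 167.1] [316.7 166.8] [32. 34.] [ 32  34 795] [0.6312 0.0093 0.015 ]
top (352, 159) [352.1 159. ] [352.  159.3] [34.3 34.6] [ 36  35 789] [ 0.6449 -0.0686  0.015 ]
scene large [157.7 201.2] [157.8 201.3] [20.  28.9] [ 28  21 453] 144 [ 0.4664 -0.3232  0.11  ]
scene medium [384.1 147.8] [384.1 147.8] [14.3 21. ] [ 21  15 244] 145 [0.4539 0.1843 0.085 ]
scene small [226.  195.6] [226.  195.5] [14.9 20.1] [ 21  16 240] 145 [ 0.4557 -0.1891  0.065 ]
scene tiny [288.8 190.5] [288.8 190.5] [12.  16.7] [ 17  12 164] 145 [ 0.4701 -0.0531  0.045 ]
[(np.uint8(17), np.uint8(134), np.uint8(210)), (np.uint8(17), np.uint8(139), np.uint8(194)), (np.uint8(17), np.uint8(134), np.uint8(204)), (np.uint8(17), np.uint8(135), np.uint8(200))]
scene (402, 215) [401.4 215.5] [401.4 215.5] [23.5 31. ] [ 32  24 585] [0.6003 0.1647 0.015 ]
scene (372, 231) [372.1 230.3] [372.1 230.3] [25.1 31.4] [ 31  26 632] [0.616  0.0867 0.015 ]
scene (341, 246) [341.1 246.1] [341.1 246.1] [26.4 32.5] [ 33  27 689] [0.6317 0.0085 0.015 ]
scene (308, 263) [308.4 262.8] [308.4 262.9] [28.2 33.2] [ 34  29 746] [ 0.6477 -0.0697  0.015 ]
```

Emit:
play_rows:
  steps:
    - {"x": 2.43,"y": 1.43,"rz": 6.83,"grip": 100}
    - {"x": 2.43,"y": 1.43,"rz": 6.83}
    - {"x": 2.43,"y": 1.43,"rz": 6.83}
    - {"x": 2.43,"y": 1.43,"rz": 6.83}
    - {"x": 2.43,"y": 1.43,"rz": 6.83}
  grip_force: 40

```text
$.steps[0]: bad value
```

Emit:
play_rows:
  steps:
    - {"x": 2.43,"y": 1.43,"rz": 6.83}
    - {"x": 2.43,"y": 1.43,"rz": 6.83}
    - {"x": 2.43,"y": 1.43,"rz": 6.83}
    - {"x": 2.43,"y": 1.43,"rz": 6.83}
    - {"x": 2.43,"y": 1.43,"rz": 6.83}

```text
$.steps[0]: bad value
```

Emit:
play_rows:
  steps:
    - {"x": 2.43,"y": 1.43,"rz": 6.83}
    - {"x": 2.43,"y": 1.43,"rz": 6.83}
    - {}
    - {}
    - {}

```text
$.steps[0]: bad value
```

Emit:
play_rows:
  steps:
    - {"x": 2.4,"y": 1.4,"z": 0,"rx": 0,"ry": 0,"rz": 6.8,"grip": 100}
    - {"x": 2.4,"y": 1.4,"z": 0,"rx": 0,"ry": 0,"rz": 6.8,"grip": 100}
    - {"x": 2.4,"y": 1.4,"z": 0,"rx": 0,"ry": 0,"rz": 6.8,"grip": 100}
    - {"x": 2.4,"y": 1.4,"z": 0,"rx": 0,"ry": 0,"rz": 6.8,"grip": 100}
    - {"x": 2.4,"y": 1.4,"z": 0,"rx": 0,"ry": 0,"rz": 6.8,"grip": 100}
  grip_force: 40

```text
t: 0.62
tool_pos: [0.2948, -0.4245, 0.2312]
ee_rot: [0.892, 0.451, -0.0, -0.0]
wrist_force: [-0.8, -0.4, -0.6]
finger_gap: 0.0855
```

Emit:
play_rows:
  steps:
    - {"x": 2.4,"y": 1.4,"z": 0,"rx": 0,"ry": 0,"rz": 6.8,"grip": 100}
    - {"x": 2.4,"y": 1.4,"z": 0,"rx": 0,"ry": 0,"rz": 6.8,"grip": 100}
    - {"x": 2.4,"y": 1.4,"z": 0,"rx": 0,"ry": 0,"rz": 6.8,"grip": 100}
    - {"x": 2.4,"y": 1.4,"z": 0,"rx": 0,"ry": 0,"rz": 6.8,"grip": 100}
    - {"x": 2.4,"y": 1.4,"z": 0,"rx": 0,"ry": 0,"rz": 6.8,"grip": 100}

```text
t: 1.03
tool_pos: [0.415, -0.3544, 0.2311]
ee_rot: [0.721, 0.693, -0.0, -0.0]
wrist_force: [1.1, -0.1, 0.1]
finger_gap: 0.0856
```

Emit:
play_rows:
  steps:
    - {"x": 2.5,"y": 1.5,"z": 0,"rx": 0,"ry": 0,"rz": 6.8,"grip": 100}
    - {"x": 2.6,"y": 1.6,"z": 0,"rx": 0,"ry": 0,"rz": 6.8,"grip": 100}
    - {"x": 0,"y": 0,"z": -2.5,"rx": 0,"ry": 0,"rz": 0,"grip": 100}
    - {"x": 0,"y": 0,"z": 0,"rx": 0,"ry": 0,"rz": 0,"grip": 100}

```text
t: 1.37
tool_pos: [0.465, -0.3225, 0.2023]
ee_rot: [0.635, 0.772, -0.0, -0.003]
wrist_force: [-0.5, 0.3, -1.1]
finger_gap: 0.0851
```

Emit:
play_rows:
  steps:
    - {"x": 0.1,"y": -0.1,"z": -3.7,"rx": 0,"ry": 0,"rz": 0,"grip": 100}
    - {"x": 0,"y": 0,"z": -3.7,"rx": 0,"ry": 0,"rz": 0,"grip": 100}
    - {"x": 0,"y": 0,"z": -3.7,"rx": 0,"ry": 0,"rz": 0,"grip": 100}
    - {"x": 0,"y": 0,"z": -3.3,"rx": 0,"ry": 0,"rz": 0,"grip": 100}
    - {"x": 0,"y": 0,"z": 0,"rx": 0,"ry": 0,"rz": 0,"grip": 100}

```text
t: 1.78
tool_pos: [0.4615, -0.3231, 0.056]
ee_rot: [0.637, 0.771, -0.001, -0.006]
wrist_force: [-0.7, 0.2, -1.0]
finger_gap: 0.0857
```

Emit:
play_rows:
  steps:
    - {"x": 0,"y": 0,"z": 0,"rx": 0,"ry": 0,"rz": 0,"grip": 50}
    - {"x": 0,"y": 0,"z": 0,"rx": 0,"ry": 0,"rz": 0,"grip": 50}
    - {"x": 0,"y": 0,"z": 0,"rx": 0,"ry": 0,"rz": 0,"grip": 50}
    - {"x": 0,"y": 0,"z": 0,"rx": 0,"ry": 0,"rz": 0,"grip": 50}
    - {"x": 0,"y": 0,"z": 0,"rx": 0,"ry": 0,"rz": 0,"grip": 50}

```text
t: 2.2
tool_pos: [0.4671, -0.3266, 0.0652]
ee_rot: [0.637, 0.771, -0.0, 0.002]
wrist_force: [-2.2, -0.0, 6.7]
finger_gap: 0.0573
```

Emit:
play_rows:
  steps:
    - {"x": 0,"y": 0,"z": 0,"rx": 0,"ry": 0,"rz": 0,"grip": 50}
    - {"x": 0,"y": 0,"z": 0,"rx": 0,"ry": 0,"rz": 0,"grip": 50}

```text
t: 2.37
tool_pos: [0.4671, -0.3266, 0.0653]
ee_rot: [0.637, 0.771, -0.0, 0.002]
wrist_force: [-2.1, -1.3, 7.5]
finger_gap: 0.0575
```

```bash
python3 - <<'E'
from h import *
s=env.snapshot("scene");cv2.imwrite("pics/s1.png",cv2.resize(s["image"][120:300,60:300],None,fx=3,fy=3)[:,:,::-1])
st=env.get_state();print(st['tool_pos'],st['qd'].round(3),st['wrist_force'],st['finger_gap'])
E
```

```text
[ 0.46714365 -0.32659419  0.06526266] [ 0.001  0.001 -0.001 -0.     0.001 -0.001] [-2.07060646 -1.18772437  6.78390782] 0.05738158849988836
```

View pics/s1.png

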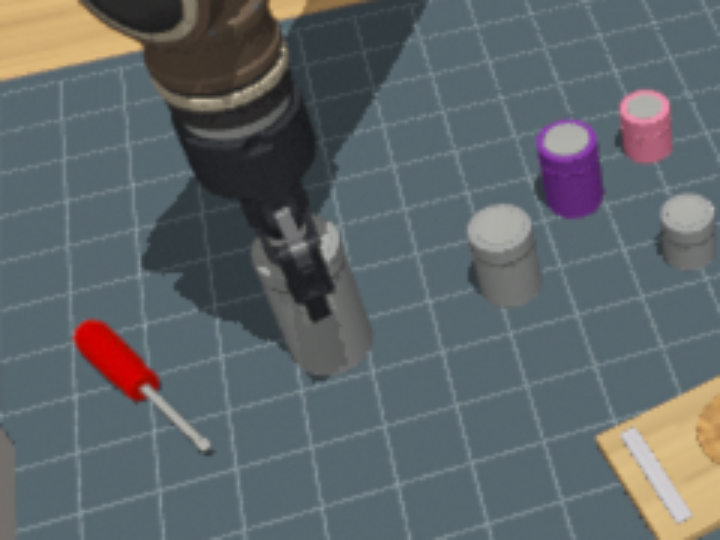

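Emit:
play_rows:
  steps:
    - {"x": 0,"y": 0,"z": 1,"rx": 0,"ry": 0,"rz": 0,"grip": 50}
    - {"x": 0,"y": 0,"z": 2.5,"rx": 0,"ry": 0,"rz": 0,"grip": 50}
    - {"x": 0,"y": 0,"z": 3,"rx": 0,"ry": 0,"rz": 0,"grip": 50}
    - {"x": 0,"y": 0,"z": 2.5,"rx": 0,"ry": 0,"rz": 0,"grip": 50}
    - {"x": 0,"y": 0,"z": 0,"rx": 0,"ry": 0,"rz": 0,"grip": 50}

```text
t: 2.83
tool_pos: [0.4683, -0.3268, 0.1593]
ee_rot: [0.636, 0.771, 0.001, 0.005]
wrist_force: [0.2, -0.1, -1.1]
finger_gap: 0.0571
```

Emit:
play_rows:
  steps:
    - {"x": 0,"y": 0,"z": 0,"rx": 0,"ry": 0,"rz": 0,"grip": 50}
    - {"x": 0,"y": 0,"z": 0,"rx": 0,"ry": 0,"rz": 0,"grip": 50}
    - {"x": 0,"y": 0,"z": 0,"rx": 0,"ry": 0,"rz": 0,"grip": 50}

```text
t: 3.08
tool_pos: [0.4654, -0.3248, 0.1511]
ee_rot: [0.636, 0.771, -0.0, -0.001]
wrist_force: [0.6, 0.7, -1.5]
finger_gap: 0.0571
```

Emit:
play_rows:
  steps:
    - {"x": 0.5,"y": 1.5,"z": 0,"rx": 0,"ry": 0,"rz": 0,"grip": 50}
    - {"x": 1,"y": 3,"z": 0,"rx": 0,"ry": 0,"rz": 0,"grip": 50}
    - {"x": 1,"y": 3.5,"z": 0,"rx": 0,"ry": 0,"rz": 0,"grip": 50}
    - {"x": 1,"y": 3.5,"z": 0,"rx": 0,"ry": 0,"rz": 0,"grip": 50}
    - {"x": 1,"y": 3.5,"z": 0,"rx": 0,"ry": 0,"rz": 0,"grip": 50}

```text
t: 3.5
tool_pos: [0.5103, -0.1737, 0.1508]
ee_rot: [0.637, 0.771, -0.0, -0.001]
wrist_force: [0.6, -0.6, -1.2]
finger_gap: 0.0571
```

Emit:
play_rows:
  steps:
    - {"x": 1,"y": 3.5,"z": 0,"rx": 0,"ry": 0,"rz": 0,"grip": 50}
    - {"x": 1,"y": 3.5,"z": 0,"rx": 0,"ry": 0,"rz": 0,"grip": 50}
    - {"x": 1,"y": 3.5,"z": 0,"rx": 0,"ry": 0,"rz": 0,"grip": 50}
    - {"x": 1,"y": 3.5,"z": 0,"rx": 0,"ry": 0,"rz": 0,"grip": 50}
    - {"x": 1,"y": 3.5,"z": 0,"rx": 0,"ry": 0,"rz": 0,"grip": 50}

```text
t: 3.92
tool_pos: [0.5603, 0.0015, 0.1508]
ee_rot: [0.636, 0.771, -0.001, -0.001]
wrist_force: [-0.4, -0.7, -1.7]
finger_gap: 0.057
```

Emit:
play_rows:
  steps:
    - {"x": 1,"y": 3.5,"z": 0,"rx": 0,"ry": 0,"rz": 0,"grip": 50}
    - {"x": 1,"y": 3.5,"z": 0,"rx": 0,"ry": 0,"rz": 0,"grip": 50}
    - {"x": 1,"y": 3.5,"z": 0,"rx": 0,"ry": 0,"rz": 0,"grip": 50}
    - {"x": 1,"y": 3.5,"z": 0,"rx": 0,"ry": 0,"rz": 0,"grip": 50}
    - {"x": 0.5,"y": 2,"z": 0,"rx": 0,"ry": 0,"rz": 0,"grip": 50}

```text
t: 4.33
tool_pos: [0.6058, 0.1631, 0.1503]
ee_rot: [0.635, 0.772, -0.001, -0.001]
wrist_force: [-0.1, -0.9, -0.8]
finger_gap: 0.0574
```

Emit:
play_rows:
  steps:
    - {"x": 0,"y": 0,"z": 0,"rx": 0,"ry": 0,"rz": 0,"grip": 50}
    - {"x": 0,"y": 0,"z": 0,"rx": 0,"ry": 0,"rz": 0,"grip": 50}
    - {"x": 0,"y": 0,"z": 0,"rx": 0,"ry": 0,"rz": 0,"grip": 50}
    - {"x": 0,"y": 0,"z": 0,"rx": 0,"ry": 0,"rz": 0,"grip": 50}

```text
t: 4.67
tool_pos: [0.6054, 0.1585, 0.1517]
ee_rot: [0.637, 0.771, -0.001, -0.0]
wrist_force: [-0.6, -0.6, -1.6]
finger_gap: 0.057
```

```bash
python3 - <<'E'
from h import *
a=env.snapshot("top");b=env.snapshot("scene")
cv2.imwrite("pics/s2.png",np.vstack([a["image"][100:300,140:460],b["image"][120:320,260:580]])[:,:,::-1])
st=env.get_state();print(st['tool_pos'],st['qd'].round(3),st['wrist_force'],st['finger_gap'])
E
```

```text
[0.60572142 0.15843562 0.15222147] [ 0.    -0.003  0.005 -0.     0.002  0.005] [ 0.37464456 -1.3609003  -2.59297026] 0.05699061165628394
```

View pics/s2.png

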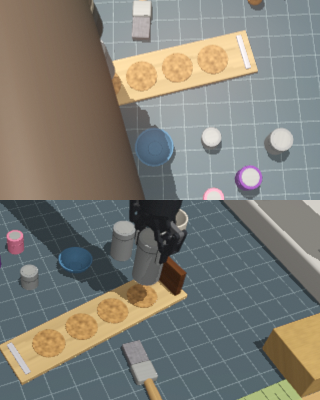

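The top view is blocked by the arm. In the scene view the tin hangs upright above the pad next to the panel.

Emit:
play_rows:
  steps:
    - {"x": -0.5,"y": 0.3,"z": -1.5,"rx": 0,"ry": 0,"rz": 0,"grip": 50}
    - {"x": 0,"y": 0,"z": -2,"rx": 0,"ry": 0,"rz": 0,"grip": 50}
    - {"x": 0,"y": 0,"z": -1.5,"rx": 0,"ry": 0,"rz": 0,"grip": 50}
    - {"x": 0,"y": 0,"z": -0.8,"rx": 0,"ry": 0,"rz": 0,"grip": 50}
    - {"x": 0,"y": 0,"z": -0.3,"rx": 0,"ry": 0,"rz": 0,"grip": 50}

```text
t: 5.18
tool_pos: [0.6001, 0.1617, 0.0899]
ee_rot: [0.637, 0.771, -0.001, -0.001]
wrist_force: [-0.2, 0.5, -2.2]
finger_gap: 0.0572
```

Emit:
play_rows:
  steps:
    - {"x": 0,"y": 0,"z": 0,"rx": 0,"ry": 0,"rz": 0,"grip": 50}
    - {"x": 0,"y": 0,"z": 0,"rx": 0,"ry": 0,"rz": 0,"grip": 50}
    - {"x": 0,"y": 0,"z": 0,"rx": 0,"ry": 0,"rz": 0,"grip": 50}
    - {"x": 0,"y": 0,"z": 0,"rx": 0,"ry": 0,"rz": 0,"grip": 50}

```text
t: 5.52
tool_pos: [0.6016, 0.1628, 0.0924]
ee_rot: [0.636, 0.771, 0.001, 0.001]
wrist_force: [-0.1, 0.7, -3.0]
finger_gap: 0.0571
```

```bash
python3 - <<'E'
from h import *
b=env.snapshot("scene")
cv2.imwrite("pics/s3.png",cv2.resize(b["image"][120:250,340:500],None,fx=4,fy=4)[:,:,::-1])
st=env.get_state();print(st['tool_pos'],st['wrist_force'],st['finger_gap'])
E
```

```text
[0.60150519 0.16281216 0.09225175] [-0.17419846  0.41732737 -1.42781461] 0.057172260078798
```

View pics/s3.png

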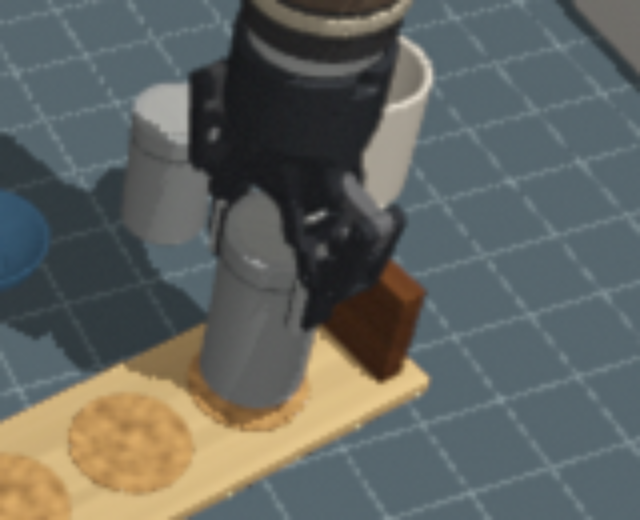

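The tin is centred over the pad with its base at about (403,217), roughly 10 mm above the cork. I'll lower it the rest of the way.

Emit:
play_rows:
  steps:
    - {"x": -0.1,"y": -0.1,"z": -0.5,"rx": 0,"ry": 0,"rz": 0,"grip": 50}
    - {"x": 0,"y": 0,"z": -0.3,"rx": 0,"ry": 0,"rz": 0,"grip": 50}
    - {"x": 0,"y": 0,"z": 0,"rx": 0,"ry": 0,"rz": 0,"grip": 50}
    - {"x": 0,"y": 0,"z": 0,"rx": 0,"ry": 0,"rz": 0,"grip": 50}
    - {"x": 0,"y": 0,"z": 0,"rx": 0,"ry": 0,"rz": 0,"grip": 50}

```text
t: 5.98
tool_pos: [0.5999, 0.1617, 0.0832]
ee_rot: [0.636, 0.771, -0.0, -0.0]
wrist_force: [-0.8, -0.6, -1.8]
finger_gap: 0.0576
```

Emit:
play_rows:
  steps:
    - {"x": 0,"y": 0,"z": -0.2,"rx": 0,"ry": 0,"rz": 0,"grip": 50}
    - {"x": 0,"y": 0,"z": 0,"rx": 0,"ry": 0,"rz": 0,"grip": 50}
    - {"x": 0,"y": 0,"z": 0,"rx": 0,"ry": 0,"rz": 0,"grip": 50}

```text
t: 6.23
tool_pos: [0.5999, 0.1617, 0.0812]
ee_rot: [0.636, 0.771, -0.0, -0.0]
wrist_force: [0.3, -0.5, -2.5]
finger_gap: 0.0569
```

Almost touching. I'll go down 1 to 2 mm at a time until contact.

Emit:
play_rows:
  steps:
    - {"x": 0,"y": 0,"z": -0.1,"rx": 0,"ry": 0,"rz": 0,"grip": 50}
    - {"x": 0,"y": 0,"z": 0,"rx": 0,"ry": 0,"rz": 0,"grip": 50}
    - {"x": 0,"y": 0,"z": 0,"rx": 0,"ry": 0,"rz": 0,"grip": 50}

```text
t: 6.48
tool_pos: [0.6001, 0.1617, 0.0804]
ee_rot: [0.636, 0.771, 0.0, 0.0]
wrist_force: [-0.2, 0.1, -1.1]
finger_gap: 0.0573
```

Emit:
play_rows:
  steps:
    - {"x": 0,"y": 0,"z": -0.1,"rx": 0,"ry": 0,"rz": 0,"grip": 50}
    - {"x": 0,"y": 0,"z": 0,"rx": 0,"ry": 0,"rz": 0,"grip": 50}
    - {"x": 0,"y": 0,"z": 0,"rx": 0,"ry": 0,"rz": 0,"grip": 50}

```text
t: 6.73
tool_pos: [0.6001, 0.1618, 0.0803]
ee_rot: [0.636, 0.771, 0.0, 0.0]
wrist_force: [-2.9, 0.4, 6.3]
finger_gap: 0.0574
```

Contact. Releasing, then going straight up.

Emit:
play_rows:
  steps:
    - {"x": 0,"y": 0,"z": 0.1,"rx": 0,"ry": 0,"rz": 0,"grip": 72}
    - {"x": 0,"y": 0,"z": 0,"rx": 0,"ry": 0,"rz": 0,"grip": 80}
    - {"x": 0,"y": 0,"z": 0,"rx": 0,"ry": 0,"rz": 0,"grip": 100}
    - {"x": 0,"y": 0,"z": 0,"rx": 0,"ry": 0,"rz": 0,"grip": 100}
    - {"x": 0,"y": 0,"z": 0,"rx": 0,"ry": 0,"rz": 0,"grip": 100}

```text
t: 7.15
tool_pos: [0.6, 0.1617, 0.0801]
ee_rot: [0.636, 0.771, -0.0, -0.0]
wrist_force: [-0.2, -0.2, 0.7]
finger_gap: 0.0855
```

Emit:
play_rows:
  steps:
    - {"x": 0,"y": 0,"z": 1,"rx": 0,"ry": 0,"rz": 0,"grip": 100}
    - {"x": 0,"y": 0,"z": 2.5,"rx": 0,"ry": 0,"rz": 0,"grip": 100}
    - {"x": 0,"y": 0,"z": 3,"rx": 0,"ry": 0,"rz": 0,"grip": 100}
    - {"x": 0,"y": 0,"z": 2.5,"rx": 0,"ry": 0,"rz": 0,"grip": 100}
    - {"x": 0,"y": 0,"z": 0,"rx": 0,"ry": 0,"rz": 0,"grip": 100}

```text
t: 7.57
tool_pos: [0.6023, 0.1623, 0.177]
ee_rot: [0.636, 0.771, 0.004, 0.003]
wrist_force: [1.5, 0.4, 1.1]
finger_gap: 0.0856
```

Emit:
play_rows:
  steps:
    - {"x": -2,"y": 0.4,"z": 0,"rx": 0,"ry": 0,"rz": 0,"grip": 100}
    - {"x": -3.5,"y": 0.5,"z": 0,"rx": 0,"ry": 0,"rz": 0,"grip": 100}
    - {"x": -3.5,"y": 0.5,"z": 0,"rx": 0,"ry": 0,"rz": 0,"grip": 100}
    - {"x": -3.5,"y": 0.5,"z": 0,"rx": 0,"ry": 0,"rz": 0,"grip": 100}
    - {"x": -2.1,"y": 0.4,"z": 0,"rx": 0,"ry": 0,"rz": 0,"grip": 100}

```text
t: 7.98
tool_pos: [0.451, 0.1845, 0.1707]
ee_rot: [0.636, 0.771, -0.0, -0.0]
wrist_force: [0.4, -0.3, -0.1]
finger_gap: 0.0852
```

Emit:
play_rows:
  steps:
    - {"x": 0,"y": 0,"z": -2,"rx": 0,"ry": 0,"rz": 0,"grip": 100}
    - {"x": 0,"y": 0,"z": -1,"rx": 0,"ry": 0,"rz": 0,"grip": 100}
    - {"x": 0,"y": 0,"z": 0,"rx": 0,"ry": 0,"rz": 0,"grip": 100}
    - {"x": 0,"y": 0,"z": 0,"rx": 0,"ry": 0,"rz": 0,"grip": 100}
    - {"x": 0,"y": 0,"z": 0,"rx": 0,"ry": 0,"rz": 0,"grip": 100}

```text
t: 8.4
tool_pos: [0.4547, 0.1846, 0.1407]
ee_rot: [0.637, 0.771, 0.0, 0.0]
wrist_force: [0.8, 0.5, -0.0]
finger_gap: 0.0852
```

```bash
cat > lid.py <<'E'
import sys
from h import *
# usage: lid.py u v height [th]  -> lid centre in world, scene camera
u,v,h=int(sys.argv[1]),int(sys.argv[2]),float(sys.argv[3])
s=env.snapshot("scene");im=s["image"];g=im.min(2);hs=cv2.cvtColor(im,cv2.COLOR_RGB2HSV)[...,1]
m=((g>145)&(hs<50)).astype(np.uint8)*255
c,e,st=blob(m,(u,v),18)
print(np.round(e[0],1),np.round(e[1],1),st[2:],cast(s,e[0],h).round(4),env.get_state()['tool_pos'].round(4))
E
python3 - <<'E'
from h import *
b=env.snapshot("scene");K=b["camera_matrix"]
for P in [(.5993,.165,.125)]:
    p=K@(b["R"]@np.array(P)+b["t"]);u,v=(p[:2]/p[2]).round(0).astype(int);print(u,v)
import subprocess;subprocess.run(["python3","lid.py",str(u),str(v),"0.125"])
E
```

```text
[408.1 180.6] [19.2 27.4] [ 27  20 424] [0.5993 0.1643 0.125 ] [0.4549 0.1847 0.1408]
408 180
```

The large tin sits within 1 mm of its pad centre. Next is the medium tin.

Emit:
play_rows:
  steps:
    - {"x": -0.1,"y": 0,"z": -2,"rx": 0,"ry": 0,"rz": 0,"grip": 100}
    - {"x": 0,"y": 0,"z": -3,"rx": 0,"ry": 0,"rz": 0,"grip": 100}
    - {"x": 0,"y": 0,"z": -2.5,"rx": 0,"ry": 0,"rz": 0,"grip": 100}
    - {"x": 0,"y": 0,"z": -1.5,"rx": 0,"ry": 0,"rz": 0,"grip": 100}
    - {"x": 0,"y": 0,"z": 0,"rx": 0,"ry": 0,"rz": 0,"grip": 100}

```text
t: 8.92
tool_pos: [0.4514, 0.1838, 0.0473]
ee_rot: [0.637, 0.771, -0.002, -0.001]
wrist_force: [-0.6, 0.2, -0.2]
finger_gap: 0.0852
```

Emit:
play_rows:
  steps:
    - {"x": 0,"y": 0,"z": 0,"rx": 0,"ry": 0,"rz": 0,"grip": 100}
    - {"x": 0,"y": 0,"z": 0,"rx": 0,"ry": 0,"rz": 0,"grip": 100}
    - {"x": 0,"y": 0,"z": 0,"rx": 0,"ry": 0,"rz": 0,"grip": 100}
    - {"x": 0,"y": 0,"z": 0,"rx": 0,"ry": 0,"rz": 0,"grip": 45}
    - {"x": 0,"y": 0,"z": 0,"rx": 0,"ry": 0,"rz": 0,"grip": 45}

```text
t: 9.33
tool_pos: [0.4537, 0.185, 0.0513]
ee_rot: [0.636, 0.771, 0.001, 0.0]
wrist_force: [0.0, 0.6, 1.0]
finger_gap: 0.0639
```

Emit:
play_rows:
  steps:
    - {"x": 0,"y": 0,"z": 0,"rx": 0,"ry": 0,"rz": 0,"grip": 45}
    - {"x": 0,"y": 0,"z": 0,"rx": 0,"ry": 0,"rz": 0,"grip": 45}
    - {"x": 0,"y": 0,"z": 0,"rx": 0,"ry": 0,"rz": 0,"grip": 45}
    - {"x": 0,"y": 0,"z": 0,"rx": 0,"ry": 0,"rz": 0,"grip": 45}
    - {"x": 0,"y": 0,"z": 0,"rx": 0,"ry": 0,"rz": 0,"grip": 45}

```text
t: 9.75
tool_pos: [0.4534, 0.1849, 0.0512]
ee_rot: [0.636, 0.771, 0.001, 0.0]
wrist_force: [-0.8, -0.6, 5.5]
finger_gap: 0.0517
```

Emit:
play_rows:
  steps:
    - {"x": 0,"y": 0,"z": 1,"rx": 0,"ry": 0,"rz": 0,"grip": 45}
    - {"x": 0,"y": 0,"z": 2.5,"rx": 0,"ry": 0,"rz": 0,"grip": 45}
    - {"x": 0,"y": 0,"z": 3,"rx": 0,"ry": 0,"rz": 0,"grip": 45}
    - {"x": 0,"y": 0,"z": 2.5,"rx": 0,"ry": 0,"rz": 0,"grip": 45}
    - {"x": 0,"y": 0,"z": 0,"rx": 0,"ry": 0,"rz": 0,"grip": 45}

```text
t: 10.17
tool_pos: [0.4553, 0.1856, 0.1458]
ee_rot: [0.636, 0.771, 0.003, 0.002]
wrist_force: [0.7, -0.5, -1.0]
finger_gap: 0.051
```

Emit:
play_rows:
  steps:
    - {"x": 0,"y": -1.5,"z": 0,"rx": 0,"ry": 0,"rz": 0,"grip": 45}
    - {"x": 0,"y": -3.5,"z": 0,"rx": 0,"ry": 0,"rz": 0,"grip": 45}
    - {"x": 1,"y": -3,"z": 0,"rx": 0,"ry": 0,"rz": 0,"grip": 45}
    - {"x": 2.5,"y": -1.8,"z": 0,"rx": 0,"ry": 0,"rz": 0,"grip": 45}
    - {"x": 3,"y": 0,"z": 0,"rx": 0,"ry": 0,"rz": 0,"grip": 45}

```text
t: 10.58
tool_pos: [0.5171, 0.0835, 0.1405]
ee_rot: [0.638, 0.77, -0.001, 0.0]
wrist_force: [0.6, 1.0, -1.2]
finger_gap: 0.051
```

Emit:
play_rows:
  steps:
    - {"x": 3.5,"y": 0,"z": 0,"rx": 0,"ry": 0,"rz": 0,"grip": 45}
    - {"x": 3.5,"y": 0,"z": 0,"rx": 0,"ry": 0,"rz": 0,"grip": 45}
    - {"x": 2.5,"y": 0,"z": 0,"rx": 0,"ry": 0,"rz": 0,"grip": 45}
    - {"x": 0,"y": 0,"z": 0,"rx": 0,"ry": 0,"rz": 0,"grip": 45}
    - {"x": 0,"y": 0,"z": 0,"rx": 0,"ry": 0,"rz": 0,"grip": 45}

```text
t: 11.0
tool_pos: [0.6133, 0.0865, 0.1387]
ee_rot: [0.637, 0.771, -0.001, -0.001]
wrist_force: [-0.4, 0.0, -1.5]
finger_gap: 0.0513
```

Emit:
play_rows:
  steps:
    - {"x": 0,"y": 0,"z": 0,"rx": 0,"ry": 0,"rz": 0,"grip": 45}
    - {"x": 0,"y": 0,"z": 0,"rx": 0,"ry": 0,"rz": 0,"grip": 45}
    - {"x": 0,"y": 0,"z": 0,"rx": 0,"ry": 0,"rz": 0,"grip": 45}

```text
t: 11.25
tool_pos: [0.612, 0.0868, 0.1406]
ee_rot: [0.636, 0.771, -0.0, -0.0]
wrist_force: [0.6, 0.9, -0.9]
finger_gap: 0.0513
```

Emit:
play_rows:
  steps:
    - {"x": 0.3,"y": 0,"z": -1.5,"rx": 0,"ry": 0,"rz": 0,"grip": 45}
    - {"x": 0,"y": 0,"z": -2.2,"rx": 0,"ry": 0,"rz": 0,"grip": 45}
    - {"x": 0,"y": 0,"z": -1.5,"rx": 0,"ry": 0,"rz": 0,"grip": 45}
    - {"x": 0,"y": 0,"z": -0.8,"rx": 0,"ry": 0,"rz": 0,"grip": 45}
    - {"x": 0,"y": 0,"z": -0.4,"rx": 0,"ry": 0,"rz": 0,"grip": 45}

```text
t: 11.67
tool_pos: [0.6147, 0.0867, 0.0754]
ee_rot: [0.636, 0.771, -0.001, -0.001]
wrist_force: [1.0, 0.5, -1.2]
finger_gap: 0.0509
```

Emit:
play_rows:
  steps:
    - {"x": 0,"y": 0,"z": -0.3,"rx": 0,"ry": 0,"rz": 0,"grip": 45}
    - {"x": 0,"y": 0,"z": 0,"rx": 0,"ry": 0,"rz": 0,"grip": 45}
    - {"x": 0,"y": 0,"z": 0,"rx": 0,"ry": 0,"rz": 0,"grip": 45}
    - {"x": 0,"y": 0,"z": 0,"rx": 0,"ry": 0,"rz": 0,"grip": 45}

```text
t: 12.0
tool_pos: [0.6166, 0.0868, 0.0744]
ee_rot: [0.636, 0.771, 0.001, 0.001]
wrist_force: [0.1, -0.8, -0.8]
finger_gap: 0.0513
```

Emit:
play_rows:
  steps:
    - {"x": -0.1,"y": 0,"z": -0.4,"rx": 0,"ry": 0,"rz": 0,"grip": 45}
    - {"x": 0,"y": 0,"z": -0.2,"rx": 0,"ry": 0,"rz": 0,"grip": 45}
    - {"x": 0,"y": 0,"z": 0,"rx": 0,"ry": 0,"rz": 0,"grip": 45}
    - {"x": 0,"y": 0,"z": 0,"rx": 0,"ry": 0,"rz": 0,"grip": 45}
    - {"x": 0,"y": 0,"z": 0,"rx": 0,"ry": 0,"rz": 0,"grip": 45}

```text
t: 12.42
tool_pos: [0.615, 0.0867, 0.0673]
ee_rot: [0.636, 0.771, -0.0, -0.0]
wrist_force: [0.4, 0.4, -1.4]
finger_gap: 0.0511
```

Emit:
play_rows:
  steps:
    - {"x": 0,"y": 0,"z": -0.1,"rx": 0,"ry": 0,"rz": 0,"grip": 45}
    - {"x": 0,"y": 0,"z": 0,"rx": 0,"ry": 0,"rz": 0,"grip": 45}
    - {"x": 0,"y": 0,"z": -0.1,"rx": 0,"ry": 0,"rz": 0,"grip": 45}
    - {"x": 0,"y": 0,"z": 0,"rx": 0,"ry": 0,"rz": 0,"grip": 45}
    - {"x": 0,"y": 0,"z": 0,"rx": 0,"ry": 0,"rz": 0,"grip": 45}

```text
t: 12.83
tool_pos: [0.6151, 0.0867, 0.0662]
ee_rot: [0.636, 0.771, 0.0, 0.0]
wrist_force: [-2.9, -1.3, 5.7]
finger_gap: 0.051
```

Emit:
play_rows:
  steps:
    - {"x": 0,"y": 0,"z": 0.1,"rx": 0,"ry": 0,"rz": 0,"grip": 65}
    - {"x": 0,"y": 0,"z": 0,"rx": 0,"ry": 0,"rz": 0,"grip": 75}
    - {"x": 0,"y": 0,"z": 0,"rx": 0,"ry": 0,"rz": 0,"grip": 100}
    - {"x": 0,"y": 0,"z": 0,"rx": 0,"ry": 0,"rz": 0,"grip": 100}
    - {"x": 0,"y": 0,"z": 0,"rx": 0,"ry": 0,"rz": 0,"grip": 100}

```text
t: 13.25
tool_pos: [0.6149, 0.0867, 0.0661]
ee_rot: [0.636, 0.771, -0.0, -0.0]
wrist_force: [0.9, -0.1, -0.1]
finger_gap: 0.0852
```

Emit:
play_rows:
  steps:
    - {"x": 0,"y": 0,"z": 1,"rx": 0,"ry": 0,"rz": 0,"grip": 100}
    - {"x": 0,"y": 0,"z": 2.5,"rx": 0,"ry": 0,"rz": 0,"grip": 100}
    - {"x": 0,"y": 0,"z": 3,"rx": 0,"ry": 0,"rz": 0,"grip": 100}
    - {"x": 0,"y": -1,"z": 1.5,"rx": 0,"ry": 0,"rz": 0,"grip": 100}
    - {"x": -1,"y": -2,"z": 0,"rx": 0,"ry": 0,"rz": 0,"grip": 100}

```text
t: 13.67
tool_pos: [0.6082, 0.0581, 0.1513]
ee_rot: [0.635, 0.772, 0.003, 0.003]
wrist_force: [-0.4, 0.3, 0.0]
finger_gap: 0.086
```

Emit:
play_rows:
  steps:
    - {"x": -2,"y": -3.3,"z": 0,"rx": 0,"ry": 0,"rz": 0,"grip": 100}
    - {"x": -2,"y": -3.3,"z": 0,"rx": 0,"ry": 0,"rz": 0,"grip": 100}
    - {"x": -2,"y": -3.3,"z": 0,"rx": 0,"ry": 0,"rz": 0,"grip": 100}
    - {"x": -2,"y": -3.3,"z": 0,"rx": 0,"ry": 0,"rz": 0,"grip": 100}
    - {"x": -2,"y": -3.3,"z": 0,"rx": 0,"ry": 0,"rz": 0,"grip": 100}

```text
t: 14.08
tool_pos: [0.504, -0.1095, 0.1472]
ee_rot: [0.636, 0.772, 0.0, 0.0]
wrist_force: [0.3, -1.8, 0.5]
finger_gap: 0.0856
```

Emit:
play_rows:
  steps:
    - {"x": -2,"y": -3.3,"z": 0,"rx": 0,"ry": 0,"rz": 0,"grip": 100}
    - {"x": -2,"y": -3,"z": 0,"rx": 0,"ry": 0,"rz": 0,"grip": 100}
    - {"x": -1,"y": -2,"z": -1,"rx": 0,"ry": 0,"rz": 0,"grip": 100}
    - {"x": 0,"y": 0,"z": -2,"rx": 0,"ry": 0,"rz": 0,"grip": 100}
    - {"x": 0,"y": 0,"z": 0,"rx": 0,"ry": 0,"rz": 0,"grip": 100}

```text
t: 14.5
tool_pos: [0.453, -0.192, 0.1144]
ee_rot: [0.638, 0.77, -0.0, -0.001]
wrist_force: [-0.3, 0.8, -0.5]
finger_gap: 0.0857
```

Emit:
play_rows:
  steps:
    - {"x": 0,"y": 0,"z": 0,"rx": 0,"ry": 0,"rz": 0,"grip": 100}
    - {"x": 0,"y": 0,"z": 0,"rx": 0,"ry": 0,"rz": 0,"grip": 100}
    - {"x": 0,"y": 0,"z": 0,"rx": 0,"ry": 0,"rz": 0,"grip": 100}

```text
t: 14.75
tool_pos: [0.4559, -0.1909, 0.1175]
ee_rot: [0.636, 0.772, 0.0, 0.001]
wrist_force: [-0.2, 0.4, 0.6]
finger_gap: 0.0852
```

```bash
python3 - <<'E'
from h import *
b=env.snapshot("scene");p=b["camera_matrix"]@(b["R"]@np.array([.615,.0867,.1])+b["t"]);u,v=(p[:2]/p[2]).round(0).astype(int);print(u,v)
import subprocess;subprocess.run(["python3","lid.py",str(u),str(v),"0.1"])
E
```

```text
[375.4 204.2] [18.2 24.8] [ 25  19 359] [0.6154 0.0861 0.1   ] [ 0.4558 -0.1909  0.1172]
376 204
```

The medium tin is within 1 mm. Next is the small tin.

Emit:
play_rows:
  steps:
    - {"x": 0,"y": 0.2,"z": -2,"rx": 0,"ry": 0,"rz": 0,"grip": 100}
    - {"x": 0,"y": 0,"z": -3,"rx": 0,"ry": 0,"rz": 0,"grip": 100}
    - {"x": 0,"y": 0,"z": -2,"rx": 0,"ry": 0,"rz": 0,"grip": 100}
    - {"x": 0,"y": 0,"z": -1.2,"rx": 0,"ry": 0,"rz": 0,"grip": 100}
    - {"x": 0,"y": 0,"z": -0.5,"rx": 0,"ry": 0,"rz": 0,"grip": 100}

```text
t: 15.27
tool_pos: [0.4542, -0.1884, 0.0276]
ee_rot: [0.636, 0.772, -0.0, -0.001]
wrist_force: [0.4, 0.1, -0.0]
finger_gap: 0.0856
```

Emit:
play_rows:
  steps:
    - {"x": 0,"y": 0,"z": 0,"rx": 0,"ry": 0,"rz": 0,"grip": 100}
    - {"x": 0,"y": 0,"z": 0,"rx": 0,"ry": 0,"rz": 0,"grip": 100}
    - {"x": 0,"y": 0,"z": 0,"rx": 0,"ry": 0,"rz": 0,"grip": 100}
    - {"x": 0,"y": 0,"z": 0,"rx": 0,"ry": 0,"rz": 0,"grip": 38}
    - {"x": 0,"y": 0,"z": 0,"rx": 0,"ry": 0,"rz": 0,"grip": 38}

```text
t: 15.68
tool_pos: [0.4556, -0.1896, 0.0302]
ee_rot: [0.636, 0.771, 0.0, 0.001]
wrist_force: [0.1, 0.4, -0.3]
finger_gap: 0.0642
```

Emit:
play_rows:
  steps:
    - {"x": 0,"y": 0,"z": 0,"rx": 0,"ry": 0,"rz": 0,"grip": 38}
    - {"x": 0,"y": 0,"z": 0,"rx": 0,"ry": 0,"rz": 0,"grip": 38}
    - {"x": 0,"y": 0,"z": 0,"rx": 0,"ry": 0,"rz": 0,"grip": 38}
    - {"x": 0,"y": 0,"z": 0,"rx": 0,"ry": 0,"rz": 0,"grip": 38}
    - {"x": 0,"y": 0,"z": 0,"rx": 0,"ry": 0,"rz": 0,"grip": 38}

```text
t: 16.1
tool_pos: [0.4554, -0.1896, 0.03]
ee_rot: [0.636, 0.771, 0.0, 0.001]
wrist_force: [-1.1, 0.5, 5.6]
finger_gap: 0.0449
```

Emit:
play_rows:
  steps:
    - {"x": 0,"y": 0,"z": 1,"rx": 0,"ry": 0,"rz": 0,"grip": 38}
    - {"x": 0,"y": 0,"z": 2.5,"rx": 0,"ry": 0,"rz": 0,"grip": 38}
    - {"x": 0,"y": 0,"z": 3,"rx": 0,"ry": 0,"rz": 0,"grip": 38}
    - {"x": 0,"y": 0,"z": 1.5,"rx": 0,"ry": 0,"rz": 0,"grip": 38}
    - {"x": 0,"y": 0,"z": 0,"rx": 0,"ry": 0,"rz": 0,"grip": 38}

```text
t: 16.52
tool_pos: [0.4569, -0.1901, 0.1133]
ee_rot: [0.636, 0.771, 0.001, 0.003]
wrist_force: [-0.3, 0.4, -0.4]
finger_gap: 0.0444
```

Emit:
play_rows:
  steps:
    - {"x": 1,"y": 1,"z": 0,"rx": 0,"ry": 0,"rz": 0,"grip": 38}
    - {"x": 2.5,"y": 2.8,"z": 0,"rx": 0,"ry": 0,"rz": 0,"grip": 38}
    - {"x": 2.6,"y": 3,"z": 0,"rx": 0,"ry": 0,"rz": 0,"grip": 38}
    - {"x": 2.6,"y": 3,"z": 0,"rx": 0,"ry": 0,"rz": 0,"grip": 38}
    - {"x": 2.6,"y": 3,"z": 0,"rx": 0,"ry": 0,"rz": 0,"grip": 38}

```text
t: 16.93
tool_pos: [0.5682, -0.06, 0.1082]
ee_rot: [0.637, 0.771, -0.0, -0.001]
wrist_force: [-0.2, -0.6, -1.2]
finger_gap: 0.0451
```

Emit:
play_rows:
  steps:
    - {"x": 2.6,"y": 3,"z": 0,"rx": 0,"ry": 0,"rz": 0,"grip": 38}
    - {"x": 2.4,"y": 2.7,"z": 0,"rx": 0,"ry": 0,"rz": 0,"grip": 38}
    - {"x": 1.2,"y": 1.3,"z": 0,"rx": 0,"ry": 0,"rz": 0,"grip": 38}
    - {"x": 0,"y": 0,"z": 0,"rx": 0,"ry": 0,"rz": 0,"grip": 38}
    - {"x": 0,"y": 0,"z": 0,"rx": 0,"ry": 0,"rz": 0,"grip": 38}

```text
t: 17.35
tool_pos: [0.6295, 0.0095, 0.1076]
ee_rot: [0.636, 0.772, -0.001, -0.001]
wrist_force: [-0.5, 0.6, -1.5]
finger_gap: 0.0451
```

Emit:
play_rows:
  steps:
    - {"x": 0,"y": 0,"z": 0,"rx": 0,"ry": 0,"rz": 0,"grip": 38}
    - {"x": 0,"y": 0,"z": 0,"rx": 0,"ry": 0,"rz": 0,"grip": 38}
    - {"x": 0,"y": 0,"z": 0,"rx": 0,"ry": 0,"rz": 0,"grip": 38}

```text
t: 17.6
tool_pos: [0.6292, 0.0076, 0.1093]
ee_rot: [0.637, 0.771, -0.0, -0.0]
wrist_force: [-0.1, 0.3, -0.4]
finger_gap: 0.045
```

Emit:
play_rows:
  steps:
    - {"x": 0.1,"y": 0,"z": -1.5,"rx": 0,"ry": 0,"rz": 0,"grip": 38}
    - {"x": 0,"y": 0,"z": -2,"rx": 0,"ry": 0,"rz": 0,"grip": 38}
    - {"x": 0,"y": 0,"z": -1.2,"rx": 0,"ry": 0,"rz": 0,"grip": 38}
    - {"x": 0,"y": 0,"z": -0.6,"rx": 0,"ry": 0,"rz": 0,"grip": 38}
    - {"x": 0,"y": 0,"z": -0.2,"rx": 0,"ry": 0,"rz": 0,"grip": 38}

```text
t: 18.02
tool_pos: [0.6299, 0.0082, 0.0531]
ee_rot: [0.637, 0.771, -0.001, -0.001]
wrist_force: [-0.8, -0.2, -0.7]
finger_gap: 0.0453
```

Emit:
play_rows:
  steps:
    - {"x": 0,"y": 0,"z": -0.2,"rx": 0,"ry": 0,"rz": 0,"grip": 38}
    - {"x": 0,"y": 0,"z": 0,"rx": 0,"ry": 0,"rz": 0,"grip": 38}
    - {"x": 0,"y": 0,"z": 0,"rx": 0,"ry": 0,"rz": 0,"grip": 38}
    - {"x": 0,"y": 0,"z": 0,"rx": 0,"ry": 0,"rz": 0,"grip": 38}

```text
t: 18.35
tool_pos: [0.6315, 0.0087, 0.0532]
ee_rot: [0.636, 0.771, 0.0, 0.001]
wrist_force: [-0.1, 0.6, -0.9]
finger_gap: 0.0451
```

Emit:
play_rows:
  steps:
    - {"x": -0.1,"y": -0.1,"z": -0.4,"rx": 0,"ry": 0,"rz": 0,"grip": 38}
    - {"x": 0,"y": 0,"z": -0.2,"rx": 0,"ry": 0,"rz": 0,"grip": 38}
    - {"x": 0,"y": 0,"z": 0,"rx": 0,"ry": 0,"rz": 0,"grip": 38}
    - {"x": 0,"y": 0,"z": 0,"rx": 0,"ry": 0,"rz": 0,"grip": 38}
    - {"x": 0,"y": 0,"z": 0,"rx": 0,"ry": 0,"rz": 0,"grip": 38}

```text
t: 18.77
tool_pos: [0.6299, 0.0077, 0.0462]
ee_rot: [0.636, 0.771, -0.0, -0.0]
wrist_force: [-0.6, 0.4, -0.4]
finger_gap: 0.0453
```

Emit:
play_rows:
  steps:
    - {"x": 0,"y": 0,"z": -0.1,"rx": 0,"ry": 0,"rz": 0,"grip": 38}
    - {"x": 0,"y": 0,"z": 0,"rx": 0,"ry": 0,"rz": 0,"grip": 38}
    - {"x": 0,"y": 0,"z": -0.1,"rx": 0,"ry": 0,"rz": 0,"grip": 38}
    - {"x": 0,"y": 0,"z": 0,"rx": 0,"ry": 0,"rz": 0,"grip": 38}
    - {"x": 0,"y": 0,"z": 0,"rx": 0,"ry": 0,"rz": 0,"grip": 38}

```text
t: 19.18
tool_pos: [0.63, 0.0077, 0.045]
ee_rot: [0.636, 0.771, 0.0, 0.0]
wrist_force: [-3.0, 2.1, 5.7]
finger_gap: 0.0455
```

Emit:
play_rows:
  steps:
    - {"x": 0,"y": 0,"z": 0.1,"rx": 0,"ry": 0,"rz": 0,"grip": 58}
    - {"x": 0,"y": 0,"z": 0,"rx": 0,"ry": 0,"rz": 0,"grip": 70}
    - {"x": 0,"y": 0,"z": 0,"rx": 0,"ry": 0,"rz": 0,"grip": 100}
    - {"x": 0,"y": 0,"z": 0,"rx": 0,"ry": 0,"rz": 0,"grip": 100}
    - {"x": 0,"y": 0,"z": 0,"rx": 0,"ry": 0,"rz": 0,"grip": 100}

```text
t: 19.6
tool_pos: [0.63, 0.0077, 0.0451]
ee_rot: [0.636, 0.771, -0.0, -0.0]
wrist_force: [-0.4, -0.2, 1.0]
finger_gap: 0.0851
```

Emit:
play_rows:
  steps:
    - {"x": 0,"y": 0,"z": 1,"rx": 0,"ry": 0,"rz": 0,"grip": 100}
    - {"x": 0,"y": 0,"z": 2.5,"rx": 0,"ry": 0,"rz": 0,"grip": 100}
    - {"x": 0,"y": 0,"z": 3,"rx": 0,"ry": 0,"rz": 0,"grip": 100}
    - {"x": 0,"y": 0,"z": 1,"rx": 0,"ry": 0,"rz": 0,"grip": 100}
    - {"x": -1,"y": -0.5,"z": 0,"rx": 0,"ry": 0,"rz": 0,"grip": 100}

```text
t: 20.02
tool_pos: [0.6232, 0.0032, 0.1246]
ee_rot: [0.636, 0.772, 0.003, 0.003]
wrist_force: [0.7, -0.3, -0.8]
finger_gap: 0.0853
```

Emit:
play_rows:
  steps:
    - {"x": -3,"y": -1.2,"z": 0,"rx": 0,"ry": 0,"rz": 0,"grip": 100}
    - {"x": -3.5,"y": -1.2,"z": 0,"rx": 0,"ry": 0,"rz": 0,"grip": 100}
    - {"x": -3.5,"y": -1.2,"z": 0,"rx": 0,"ry": 0,"rz": 0,"grip": 100}
    - {"x": -3.5,"y": -1.2,"z": 0,"rx": 0,"ry": 0,"rz": 0,"grip": 100}
    - {"x": -1.5,"y": -0.8,"z": -1,"rx": 0,"ry": 0,"rz": 0,"grip": 100}

```text
t: 20.43
tool_pos: [0.4671, -0.0539, 0.112]
ee_rot: [0.637, 0.771, 0.0, 0.001]
wrist_force: [-0.5, 0.2, -0.1]
finger_gap: 0.0855
```

Emit:
play_rows:
  steps:
    - {"x": 0,"y": 0,"z": -1.5,"rx": 0,"ry": 0,"rz": 0,"grip": 100}
    - {"x": 0,"y": 0,"z": 0,"rx": 0,"ry": 0,"rz": 0,"grip": 100}
    - {"x": 0,"y": 0,"z": 0,"rx": 0,"ry": 0,"rz": 0,"grip": 100}
    - {"x": 0,"y": 0,"z": 0,"rx": 0,"ry": 0,"rz": 0,"grip": 100}
    - {"x": 0,"y": 0,"z": 0,"rx": 0,"ry": 0,"rz": 0,"grip": 100}

```text
t: 20.85
tool_pos: [0.471, -0.0532, 0.0961]
ee_rot: [0.636, 0.772, 0.0, 0.0]
wrist_force: [-0.4, -0.3, -0.3]
finger_gap: 0.0855
```

```bash
python3 - <<'E'
from h import *
b=env.snapshot("scene");p=b["camera_matrix"]@(b["R"]@np.array([.63,.008,.08])+b["t"]);u,v=(p[:2]/p[2]).round(0).astype(int);print(u,v)
import subprocess;subprocess.run(["python3","lid.py",str(u),str(v),"0.08"])
E
```

```text
[341.9 226.5] [17.2 21.8] [ 22  18 302] [0.631  0.0078 0.08  ] [ 0.4709 -0.0531  0.0958]
342 226
```

Emit:
play_rows:
  steps:
    - {"x": 0,"y": 0,"z": -2,"rx": 0,"ry": 0,"rz": 0,"grip": 100}
    - {"x": 0,"y": 0,"z": -2.8,"rx": 0,"ry": 0,"rz": 0,"grip": 100}
    - {"x": 0,"y": 0,"z": -1.6,"rx": 0,"ry": 0,"rz": 0,"grip": 100}
    - {"x": 0,"y": 0,"z": -1,"rx": 0,"ry": 0,"rz": 0,"grip": 100}
    - {"x": 0,"y": 0,"z": -0.4,"rx": 0,"ry": 0,"rz": 0,"grip": 100}

```text
t: 21.37
tool_pos: [0.4693, -0.0531, 0.0159]
ee_rot: [0.636, 0.771, -0.001, -0.001]
wrist_force: [-0.1, -1.0, -0.2]
finger_gap: 0.0854
```

Emit:
play_rows:
  steps:
    - {"x": 0,"y": 0,"z": 0,"rx": 0,"ry": 0,"rz": 0,"grip": 100}
    - {"x": 0,"y": 0,"z": 0,"rx": 0,"ry": 0,"rz": 0,"grip": 100}
    - {"x": 0,"y": 0,"z": 0,"rx": 0,"ry": 0,"rz": 0,"grip": 100}
    - {"x": 0,"y": 0,"z": 0,"rx": 0,"ry": 0,"rz": 0,"grip": 31}
    - {"x": 0,"y": 0,"z": 0,"rx": 0,"ry": 0,"rz": 0,"grip": 31}

```text
t: 21.78
tool_pos: [0.4706, -0.0534, 0.0181]
ee_rot: [0.636, 0.771, 0.0, 0.001]
wrist_force: [-0.0, 0.0, -0.1]
finger_gap: 0.0638
```

Emit:
play_rows:
  steps:
    - {"x": 0,"y": 0,"z": 0,"rx": 0,"ry": 0,"rz": 0,"grip": 31}
    - {"x": 0,"y": 0,"z": 0,"rx": 0,"ry": 0,"rz": 0,"grip": 31}
    - {"x": 0,"y": 0,"z": 0,"rx": 0,"ry": 0,"rz": 0,"grip": 31}
    - {"x": 0,"y": 0,"z": 0,"rx": 0,"ry": 0,"rz": 0,"grip": 31}
    - {"x": 0,"y": 0,"z": 0,"rx": 0,"ry": 0,"rz": 0,"grip": 31}

```text
t: 22.2
tool_pos: [0.4704, -0.0534, 0.0179]
ee_rot: [0.636, 0.771, 0.0, 0.0]
wrist_force: [-1.1, -0.1, 5.3]
finger_gap: 0.0387
```

Emit:
play_rows:
  steps:
    - {"x": 0,"y": 0,"z": 1,"rx": 0,"ry": 0,"rz": 0,"grip": 31}
    - {"x": 0,"y": 0,"z": 2.5,"rx": 0,"ry": 0,"rz": 0,"grip": 31}
    - {"x": 0,"y": 0,"z": 2.5,"rx": 0,"ry": 0,"rz": 0,"grip": 31}
    - {"x": 0,"y": 0,"z": 1,"rx": 0,"ry": 0,"rz": 0,"grip": 31}
    - {"x": 0,"y": 0,"z": 0,"rx": 0,"ry": 0,"rz": 0,"grip": 31}

```text
t: 22.62
tool_pos: [0.4718, -0.0535, 0.09]
ee_rot: [0.636, 0.771, 0.001, 0.002]
wrist_force: [0.3, 0.1, -1.2]
finger_gap: 0.0386
```

Emit:
play_rows:
  steps:
    - {"x": 1.5,"y": -0.3,"z": 0,"rx": 0,"ry": 0,"rz": 0,"grip": 31}
    - {"x": 3.3,"y": -0.3,"z": 0,"rx": 0,"ry": 0,"rz": 0,"grip": 31}
    - {"x": 3.5,"y": -0.3,"z": 0,"rx": 0,"ry": 0,"rz": 0,"grip": 31}
    - {"x": 3.5,"y": -0.3,"z": 0,"rx": 0,"ry": 0,"rz": 0,"grip": 31}
    - {"x": 3.5,"y": -0.3,"z": 0,"rx": 0,"ry": 0,"rz": 0,"grip": 31}

```text
t: 23.03
tool_pos: [0.6237, -0.0684, 0.0855]
ee_rot: [0.636, 0.771, -0.0, -0.001]
wrist_force: [-0.0, 0.4, -0.1]
finger_gap: 0.0394
```

Emit:
play_rows:
  steps:
    - {"x": 1.8,"y": -0.2,"z": 0,"rx": 0,"ry": 0,"rz": 0,"grip": 31}
    - {"x": 0.6,"y": 0,"z": 0,"rx": 0,"ry": 0,"rz": 0,"grip": 31}
    - {"x": 0,"y": 0,"z": 0,"rx": 0,"ry": 0,"rz": 0,"grip": 31}
    - {"x": 0,"y": 0,"z": 0,"rx": 0,"ry": 0,"rz": 0,"grip": 31}
    - {"x": 0,"y": 0,"z": 0,"rx": 0,"ry": 0,"rz": 0,"grip": 31}

```text
t: 23.45
tool_pos: [0.6454, -0.0701, 0.0867]
ee_rot: [0.636, 0.771, -0.0, -0.001]
wrist_force: [-0.1, -0.2, -0.7]
finger_gap: 0.0389
```

Emit:
play_rows:
  steps:
    - {"x": 0,"y": 0,"z": 0,"rx": 0,"ry": 0,"rz": 0,"grip": 31}
    - {"x": 0,"y": 0,"z": 0,"rx": 0,"ry": 0,"rz": 0,"grip": 31}

```text
t: 23.62
tool_pos: [0.6461, -0.0702, 0.0877]
ee_rot: [0.636, 0.771, 0.0, 0.0]
wrist_force: [0.3, 0.0, -0.9]
finger_gap: 0.0387
```

Emit:
play_rows:
  steps:
    - {"x": 0,"y": 0,"z": -1.5,"rx": 0,"ry": 0,"rz": 0,"grip": 31}
    - {"x": 0,"y": 0,"z": -1.7,"rx": 0,"ry": 0,"rz": 0,"grip": 31}
    - {"x": 0,"y": 0,"z": -0.8,"rx": 0,"ry": 0,"rz": 0,"grip": 31}
    - {"x": 0,"y": 0,"z": -0.5,"rx": 0,"ry": 0,"rz": 0,"grip": 31}
    - {"x": 0,"y": 0,"z": -0.2,"rx": 0,"ry": 0,"rz": 0,"grip": 31}

```text
t: 24.03
tool_pos: [0.6463, -0.0702, 0.0397]
ee_rot: [0.636, 0.771, -0.0, -0.001]
wrist_force: [-0.7, 0.2, -1.0]
finger_gap: 0.0389
```

Emit:
play_rows:
  steps:
    - {"x": 0,"y": 0,"z": 0,"rx": 0,"ry": 0,"rz": 0,"grip": 31}
    - {"x": 0,"y": 0,"z": 0,"rx": 0,"ry": 0,"rz": 0,"grip": 31}
    - {"x": 0,"y": 0,"z": 0,"rx": 0,"ry": 0,"rz": 0,"grip": 31}
    - {"x": 0,"y": 0,"z": 0,"rx": 0,"ry": 0,"rz": 0,"grip": 31}

```text
t: 24.37
tool_pos: [0.6475, -0.0704, 0.0411]
ee_rot: [0.636, 0.771, 0.0, 0.001]
wrist_force: [-0.3, 0.3, -0.6]
finger_gap: 0.0388
```

Emit:
play_rows:
  steps:
    - {"x": -0.1,"y": 0,"z": -0.5,"rx": 0,"ry": 0,"rz": 0,"grip": 31}
    - {"x": 0,"y": 0,"z": -0.2,"rx": 0,"ry": 0,"rz": 0,"grip": 31}
    - {"x": 0,"y": 0,"z": 0,"rx": 0,"ry": 0,"rz": 0,"grip": 31}
    - {"x": 0,"y": 0,"z": 0,"rx": 0,"ry": 0,"rz": 0,"grip": 31}
    - {"x": 0,"y": 0,"z": 0,"rx": 0,"ry": 0,"rz": 0,"grip": 31}

```text
t: 24.78
tool_pos: [0.6458, -0.0703, 0.0331]
ee_rot: [0.636, 0.771, -0.0, -0.0]
wrist_force: [0.7, 0.4, 0.4]
finger_gap: 0.0386
```

Emit:
play_rows:
  steps:
    - {"x": 0,"y": 0,"z": -0.1,"rx": 0,"ry": 0,"rz": 0,"grip": 31}
    - {"x": 0,"y": 0,"z": 0,"rx": 0,"ry": 0,"rz": 0,"grip": 31}
    - {"x": 0,"y": 0,"z": -0.1,"rx": 0,"ry": 0,"rz": 0,"grip": 31}
    - {"x": 0,"y": 0,"z": 0,"rx": 0,"ry": 0,"rz": 0,"grip": 31}
    - {"x": 0,"y": 0,"z": 0,"rx": 0,"ry": 0,"rz": 0,"grip": 31}

```text
t: 25.2
tool_pos: [0.646, -0.0703, 0.0329]
ee_rot: [0.636, 0.771, 0.0, 0.0]
wrist_force: [-4.7, 0.6, 9.6]
finger_gap: 0.0387
```

Contact. I'll release, rise, and back off towards the robot so both cameras can see.

Emit:
play_rows:
  steps:
    - {"x": 0,"y": 0,"z": 0.2,"rx": 0,"ry": 0,"rz": 0,"grip": 52}
    - {"x": 0,"y": 0,"z": 0,"rx": 0,"ry": 0,"rz": 0,"grip": 65}
    - {"x": 0,"y": 0,"z": 0,"rx": 0,"ry": 0,"rz": 0,"grip": 100}
    - {"x": 0,"y": 0,"z": 0,"rx": 0,"ry": 0,"rz": 0,"grip": 100}
    - {"x": 0,"y": 0,"z": 0,"rx": 0,"ry": 0,"rz": 0,"grip": 100}

```text
t: 25.62
tool_pos: [0.6459, -0.0703, 0.0329]
ee_rot: [0.636, 0.771, -0.0, -0.0]
wrist_force: [0.1, -0.3, 0.6]
finger_gap: 0.0849
```

Emit:
play_rows:
  steps:
    - {"x": 0,"y": 0,"z": 1,"rx": 0,"ry": 0,"rz": 0,"grip": 100}
    - {"x": 0,"y": 0,"z": 2.5,"rx": 0,"ry": 0,"rz": 0,"grip": 100}
    - {"x": 0,"y": 0,"z": 3.5,"rx": 0,"ry": 0,"rz": 0,"grip": 100}
    - {"x": 0,"y": 0,"z": 3.5,"rx": 0,"ry": 0,"rz": 0,"grip": 100}
    - {"x": 0,"y": 0,"z": 3,"rx": 0,"ry": 0,"rz": 0,"grip": 100}

```text
t: 26.03
tool_pos: [0.646, -0.0703, 0.1713]
ee_rot: [0.636, 0.771, 0.0, 0.001]
wrist_force: [0.6, 0.7, 0.4]
finger_gap: 0.0856
```

Emit:
play_rows:
  steps:
    - {"x": -1.5,"y": -1,"z": 1,"rx": 0,"ry": 0,"rz": 0,"grip": 100}
    - {"x": -3,"y": -2.5,"z": 0,"rx": 0,"ry": 0,"rz": 0,"grip": 100}
    - {"x": -3,"y": -2.5,"z": 0,"rx": 0,"ry": 0,"rz": 0,"grip": 100}
    - {"x": -3,"y": -2.5,"z": 0,"rx": 0,"ry": 0,"rz": 0,"grip": 100}
    - {"x": -3,"y": -2.5,"z": 0,"rx": 0,"ry": 0,"rz": 0,"grip": 100}

```text
t: 26.45
tool_pos: [0.5097, -0.181, 0.1791]
ee_rot: [0.636, 0.772, 0.0, 0.0]
wrist_force: [0.7, -1.4, 1.1]
finger_gap: 0.0855
```

Emit:
play_rows:
  steps:
    - {"x": -3,"y": -2.5,"z": 0,"rx": 0,"ry": 0,"rz": 0,"grip": 100}
    - {"x": -2,"y": -2.5,"z": 0,"rx": 0,"ry": 0,"rz": 0,"grip": 100}
    - {"x": -1,"y": -1,"z": 0,"rx": 0,"ry": 0,"rz": 0,"grip": 100}
    - {"x": 0,"y": 0,"z": 0,"rx": 0,"ry": 0,"rz": 0,"grip": 100}
    - {"x": 0,"y": 0,"z": 0,"rx": 0,"ry": 0,"rz": 0,"grip": 100}

```text
t: 26.87
tool_pos: [0.4508, -0.2408, 0.1791]
ee_rot: [0.637, 0.771, 0.0, 0.001]
wrist_force: [0.7, 0.7, 0.3]
finger_gap: 0.0853
```

```bash
python3 - <<'E'
from h import *
T={'large':(.5993,.165,.125),'medium':(.615,.0867,.1),'small':(.6307,.0085,.08),'tiny':(.6463,-.0695,.06)}
ims=[]
for n in("scene","top"):
    s=env.snapshot(n);im=s["image"];ims.append(im);g=im.min(2);hs=cv2.cvtColor(im,cv2.COLOR_RGB2HSV)[...,1]
    for k,P in T.items():
        p=s["camera_matrix"]@(s["R"]@np.array(P)+s["t"]);u,v=(p[:2]/p[2]).round().astype(int)
        m=((g>(145 if n=="scene" else int(g[v,u])-18))&(hs<50)).astype(np.uint8)*255
        c,e,st=blob(m,(int(u),int(v)),18)
        X=cast(s,e[0],P[2]);print(n,k,np.round(e[1],1),((X-P)[:2]*1000).round(1))
cv2.imwrite("pics/final.png",np.vstack([ims[0][80:340,100:640],ims[1][80:340,60:600]])[:,:,::-1])
print(env.get_state()['tool_pos'])
E
```

```text
scene large [19.2 27.4] [-0.  -0.7]
scene medium [18.3 24.8] [ 0.3 -0.5]
scene small [17.4 21.8] [ 0.2 -0.6]
scene tiny [15.8 19.1] [ 0.3 -0.8]
top large [26.1 28.9] [-0.8 -0.4]
top medium [22.6 24.4] [-0.1 -0.3]
top small [19.  20.4] [-0.2 -0.4]
top tiny [15.7 17.2] [ 0.1 -0.8]
[ 0.45161464 -0.23993189  0.17866749]
```

View pics/final.png

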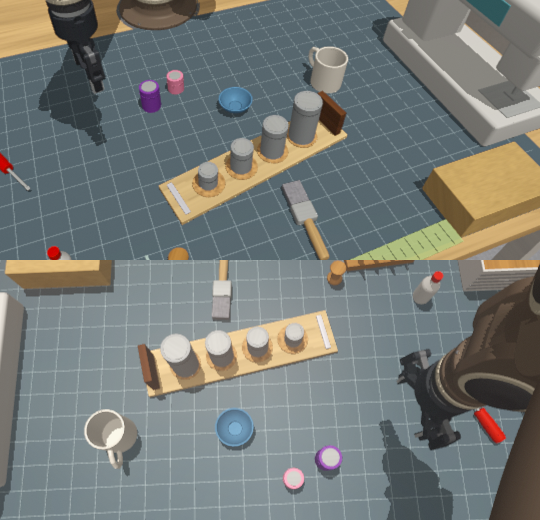

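All four tins stand upright and centred on their pads, stepping down from the panel. The mug looks unmoved and the gripper is clear.

```bash
python3 -c "
from bench import env
print(env.finish_job())"
```

```text
the job is handed in; nothing more can be done
None
```

I placed the four tins on the cork pads in order: large next to the dark end panel, then medium, small and tiny. I lowered each one until it touched the pad before letting go, then backed the arm off and handed the job in at about 27 s on the robot's clock.

- **Position:** in the last check, both cameras put every tin within about 1 mm of its target. The targets are my own measurements of the pad centres. The two cameras disagreed on those by up to about 4.6 mm, still well inside the 14 mm limit.
- **Upright and clear:** the last picture showed all four tins upright and the gripper touching nothing.
- **Mug:** it looks unmoved in the last picture, but I did not measure its position.
- **Failed or odd results:** my first three move calls were refused because I left out fields in the rows, so nothing moved. The arm also overshot by up to about 1 cm at the end of fast moves, so I waited for it to settle before each grasp and placement. No other check failed.

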